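# Sweep the clothes pegs into the hanging basket

### The arm

A 6-joint arm with a two-finger parallel gripper is mounted at the origin on the work surface. World frame = base frame: x ahead of the robot, y to its left, z up, the work surface at z = 0. Lengths are in m, angles in rad, forces in N, time in s.
With the tool pointing down it reaches from about 0.275 to 0.825 m from the base axis. Payload 4.9 kg.
Tool frame: the origin (TCP) lies midway between the tips of the shut fingers; the grasp point (between the pads) lies 19 mm behind it (grip_point_offset is the distance from the TCP to the grasp point, in m); z points along the fingers, y is the line along which they close (so a half turn about z gives the same grasp; the last joint's range is limited). The gripper opens to 85 mm and grips with 20 to 120 N. Pads are 22 mm wide; open, the fingers measure 114 mm over their backs; the gripper's body (76 mm by 85 mm) begins 54 mm behind the grasp point. The pads swing forward as they close: fully open they stand 13 mm farther back than shut.
Start: joints at [1.151, 0.326, -0.193, 1.052, 0, 1.437], TCP at [0.155, 0.528, 0.207] pointing down, gripper open.
Joint ranges: [-2.65, 2.65], [-0.97, 1.79], [-1.3, 1.35], [-1.93, 2.1], [-1.47, 1.37], [-3.14, 3.14]. Speed limits (rad/s): [2.57, 2.57, 3.14, 3.14, 3.14, 3.14].

### API

Orientations are given as a rotation vector (axis times angle).
In Python, from cell import * gives the robot as it stands. Calls block until the motion is done:
- movep(position, orientation): joint-space move of the TCP to a pose.
- move_l(position, velocity=0.15, rot=None, until_force=None): straight line of the TCP; rot=None keeps the orientation; velocity is the mean speed in m/s. With until_force (N) it stops when the force on the tool has changed by that much, and returns True; else False.
- set_joints(angles): joint-space move.
- let_go() and grab(newtons=None): open the fingers fully, or close them until they stop; newtons is the grip in N (None keeps the last).
- sleep(seconds).
- ik(position, orientation): joint angles nearest the present ones, or None.
- get_state(): the state.
- grab_frame(name): name is "side" or "top" or "wrist"; returns a dict with "img" (480x640x3 uint8, red, green, blue), "fx", "fy", "cx", "cy" (pixels), "k1" (the pictures are not rectified: a ray, as slopes to the right and down, at radius r is drawn at 1 + k1 r^2 times it, then the intrinsics apply), "cam_to_world" (4x4, takes a point from camera to world coordinates); the wrist camera has in their place "T_tool_cam" (4x4, takes a point from camera to tool coordinates, whose origin is the TCP and whose axes are the flange's). Camera axes: x right, y down, z forward; pixel columns grow to the right and rows downward; lengths in m; the calibration is good to about 2 mm. A picture is of the moment at which its call begins: read the wrist's pose just before it. There is no depth.
A pose or a line that the arm cannot do raises MotionError and nothing moves.
- sign_off(): hands the job in; it is judged then, once.
Trained networks look in the newest picture that a camera, given by its name, has taken for a name from the list of things; names that differ only in an ending like _2 or _b are one class to them, and where a whole thing is asked for, a point or a joint stands for the part that bears it (a point fixed in the world has none). Each returns a list of dicts, best first, with "score" (0 to 1); they miss things now and then, are a little off and sometimes report something else, mostly with a low value. They report only what shows in the picture. A call takes as long as a camera call.
- spot_in(camera, name): "centre" ([column, row] in pixels, amid what is visible of it).
- silhouettes(camera, name): "mask" (480x640 bool, what is visible of it) and "centre" ([column, row] in pixels, amid what is visible of it).
- tip_of(camera, name): "centre" ([column, row] in pixels: a listed point, or the origin of a listed thing).
The state is a dict: "clock": time; "q": joint angles; "joint_velocities": joint speeds; "tau": joint torques, N m; "position": TCP position; "eef_rot": TCP orientation; "contact_force": force on the tool from outside, world axes, zero at the start; "wrist_torque": the same for the moment, N m; "finger_gap": opening from 0.0 (shut) to 1.0 (fully open); "grasp_force": force on a finger pad.
Only numpy, scipy, OpenCV 4.12 (cv2) and the standard library are available. Lean on these libraries where they do the work, as an engineer would, in place of code of your own. Each camera call takes 0.05 s, during which the arm holds its last target. There are 200 camera calls.

### The job

Four wooden clothes pegs lie scattered on the laundry worktop: sweep them with your fingers over the front edge (the one away from the robot) so that all four drop into the grey peg basket that hangs below it. Only push them along the top: do not pinch them, pick them up or press down on them. Leave the dosing cup, the cream jar, the detergent jug and the carton standing where they are.

Things in the scene. Friction and masses are not known exactly. Their poses are not given: they have to be found in the camera images.
- basket: Fixed grey open plastic basket hung below the worktop's front edge; its place along the edge varies. Inside: 150 mm along x, 310 mm along y, 112 mm deep, walls 3 mm. Origin: centre of the inner floor, 138 mm below the worktop's top; x points away from the robot, y along the edge; never turned. Nothing of it stands above the worktop. Beside it pegs fall on the floor.
- basket_lip (a point): Point on the worktop's front edge, level with its top (z = 0), at the middle of the basket's width. The straight edge runs along y through it (x = 0.680 m); the worktop ends there. From 3 mm below it a plastic apron, as wide as the basket, slopes down at 45 degrees into the basket: a peg whose middle is past the edge slides in.
- peg1: Loose spring clothes peg of light wood lying on its side on the worktop, 79 mm long, 20 mm wide at the splayed handle end, 13 mm wide at the jaw, 12 mm high, about 12 g; slides with well under 1 N. Origin: its middle, 6 mm above the worktop; its own x runs lengthwise towards the jaw. All four pegs are alike and lie at any angle (this one in the row near the front edge).
- peg2: Loose spring clothes peg of light wood lying on its side on the worktop, 79 mm long, 20 mm wide at the splayed handle end, 13 mm wide at the jaw, 12 mm high, about 12 g; slides with well under 1 N. Origin: its middle, 6 mm above the worktop; its own x runs lengthwise towards the jaw. All four pegs are alike and lie at any angle (this one in the row near the front edge).
- peg3: Loose spring clothes peg of light wood lying on its side on the worktop, 79 mm long, 20 mm wide at the splayed handle end, 13 mm wide at the jaw, 12 mm high, about 12 g; slides with well under 1 N. Origin: its middle, 6 mm above the worktop; its own x runs lengthwise towards the jaw. All four pegs are alike and lie at any angle (this one in the row near the front edge).
- peg4: Loose spring clothes peg of light wood lying on its side on the worktop, 79 mm long, 20 mm wide at the splayed handle end, 13 mm wide at the jaw, 12 mm high, about 12 g; slides with well under 1 N. Origin: its middle, 6 mm above the worktop; its own x runs lengthwise towards the jaw. All four pegs are alike and lie at any angle (this one in the back row with the cup and the jar, nearer the robot).
- dosing_cup: Bystander: small blue plastic cup standing open end up, 58 mm across at the rim, 50 mm high, light. Origin: centre of its underside. Stands in the back row, nearer the robot than three of the pegs.
- cream_jar: Bystander: low round white jar with a metal screw lid, 58 mm across, 52 mm high. Origin: centre of its underside. Stands in the back row.
- detergent: Bystander: upright white plastic jug with handle and green screw cap, 75 x 120 mm, 216 mm high, standing to the right (-y) of the work. Origin: centre of its underside.
- carton: Bystander: cardboard carton 100 x 75 x 115 mm high, standing to the left (+y) of the work. Origin: centre of its underside.

How it is judged:
At the end, for the whole second after the job is handed in: The middles of all four pegs are inside the basket, between its walls and less than 85 mm above its inner floor, and at rest (under 0.03 m/s); the cup, jar, jug and carton stand upright within 20 mm of where they started (x of peg1 in the frame of basket between -0.075 and 0.075 m and y of peg1 in the frame of basket between -0.155 and 0.155 m and z of peg1 in the frame of basket between 0 and 0.085 m and linear speed of each of peg1, peg2, peg3, peg4 below 0.03 m/s and x of peg2 in the frame of basket between -0.075 and 0.075 m and y of peg2 in the frame of basket between -0.155 and 0.155 m and z of peg2 in the frame of basket between 0 and 0.085 m and x of peg3 in the frame of basket between -0.075 and 0.075 m and y of peg3 in the frame of basket between -0.155 and 0.155 m and z of peg3 in the frame of basket between 0 and 0.085 m and x of peg4 in the frame of basket between -0.075 and 0.075 m and y of peg4 in the frame of basket between -0.155 and 0.155 m and z of peg4 in the frame of basket between 0 and 0.085 m and distance of each of dosing_cup, cream_jar, detergent, carton from where it was at the start of the episode below 0.02 m and angle between each of dosing_cup, cream_jar, detergent, carton's own z axis and vertical below 0.15 rad); the robot touches nothing.
It fails at once if a clothes peg is lifted: its middle rises more than 25 mm above the worktop (height (world z) of any of peg1, peg2, peg3, peg4 above 0.025 m).
It fails at once if a clothes peg is pinched or pressed by the fingers with more than 4 N (contact force between the fingers and peg1 above 4 N or contact force between the fingers and peg2 above 4 N or contact force between the fingers and peg3 above 4 N or contact force between the fingers and peg4 above 4 N).
It fails at once if the cup, jar, jug or carton is knocked over or moved more than 20 mm (distance of any of dosing_cup, cream_jar, detergent, carton from where it was at the start of the episode above 0.02 m or angle between any of dosing_cup, cream_jar, detergent, carton's own z axis and vertical above 0.5 rad).
It also fails if it takes over 67 s, if anything falls off the work surface, if the arm or the gripper's body presses on something with over 40 N, if the wrist force passes 120 N, or if a joint passes its speed limit or range.

## Working session

There is one attempt and no reset: what is moved stays moved. The work goes in short steps, each a Python script; the robot and the scene stay as the last script left them, time stands still between calls to the robot, and variables do not carry over. Pictures are saved under pics/ and viewed, at most 10 in all, crops included, and the job is handed in when it is done.

```bash
mkdir -p pics; ls; cat > h.py <<'E'
from cell import *
import numpy as np, cv2
def world(f,px,z=0.0):
    u=np.array([(px[0]-f["cx"])/f["fx"],(px[1]-f["cy"])/f["fy"]]);s=u.copy()
    for _ in range(20): s=u/(1+f["k1"]*(s@s))
    T=np.array(f["cam_to_world"]);d=T[:3,:3]@np.array([s[0],s[1],1]);o=T[:3,3]
    return o+d*(z-o[2])/d[2]
def maskpose(f,m,z):
    c,_=cv2.findContours(m.astype(np.uint8),cv2.RETR_EXTERNAL,cv2.CHAIN_APPROX_NONE)
    c=max(c,key=cv2.contourArea)[:,0,:]
    w=np.array([world(f,p,z)[:2] for p in c]);r=cv2.minAreaRect((w*1000).astype(np.float32))
    return r,cv2.boxPoints(r)
E
python3 - <<'E'
from h import *
f=grab_frame("top");cv2.imwrite("pics/top.png",f["img"][:,:,::-1])
g=grab_frame("side");cv2.imwrite("pics/side.png",g["img"][:,:,::-1])
print(get_state()["eef_rot"],np.round(f["cam_to_world"],3).tolist())
for n,z in [("peg1",.012),("dosing_cup",.05),("cream_jar",.052),("detergent",.1),("carton",.115)]:
    for d in silhouettes("top",n):
        r,b=maskpose(f,d["mask"],z);print(n,round(d["score"],2),np.round(d["centre"]),np.round(r[0]),np.round(r[1]),b.round().tolist())
for d in tip_of("top","basket_lip"): print("lip",d,world(f,d["centre"]))
for d in silhouettes("top","basket"):
    r,b=maskpose(f,d["mask"],-.026);print("basket",d["score"],np.round(r[0]),np.round(r[1]))
E
```

```text
pics
[-4.47356863e-01 -3.10913843e+00  2.34387714e-03] [[-0.003, -0.981, 0.193, 0.353], [-1.0, 0.006, 0.011, 0.003], [-0.012, -0.193, -0.981, 1.289], [0.0, 0.0, 0.0, 1.0]]
peg1 0.8 [352. 231.] [626. -60.] [75. 18.] [[591.0, -74.0], [601.0, -89.0], [662.0, -46.0], [651.0, -31.0]]
peg1 0.6 [257. 314.] [455. 146.] [21. 75.] [[416.0, 140.0], [490.0, 130.0], [493.0, 151.0], [419.0, 161.0]]
peg1 0.51 [303. 245.] [604.  51.] [20. 77.] [[569.0, 68.0], [627.0, 18.0], [640.0, 34.0], [582.0, 84.0]]
peg1 0.48 [254. 236.] [614. 158.] [78. 22.] [[587.0, 127.0], [608.0, 118.0], [640.0, 189.0], [619.0, 198.0]]
dosing_cup 0.8 [302. 314.] [459.  44.] [50. 54.] [[432.0, 18.0], [486.0, 18.0], [486.0, 69.0], [432.0, 69.0]]
cream_jar 0.82 [352. 317.] [446. -49.] [56. 56.] [[408.0, -62.0], [459.0, -87.0], [484.0, -37.0], [434.0, -12.0]]
detergent 0.88 [553. 276.] [ 524. -438.] [179.  97.] [[468.0, -523.0], [565.0, -531.0], [580.0, -353.0], [483.0, -345.0]]
detergent 0.61 [300. 244.] [586.  48.] [17. 69.] [[554.0, 63.0], [607.0, 20.0], [618.0, 34.0], [564.0, 77.0]]
detergent 0.56 [126. 284.] [511. 395.] [111. 100.] [[444.0, 361.0], [537.0, 325.0], [577.0, 428.0], [484.0, 464.0]]
carton 0.93 [126. 285.] [508. 389.] [112. 101.] [[442.0, 353.0], [537.0, 319.0], [575.0, 424.0], [480.0, 458.0]]
lip {'centre': [302.1, 210.3], 'score': 0.97} [0.6770778  0.05051482 0.        ]
lip {'centre': [258.4, 312.6], 'score': 0.47} [0.4574502  0.14151903 0.        ]
basket 0.63 [774.  51.] [332. 183.]
```

View pics/top.png

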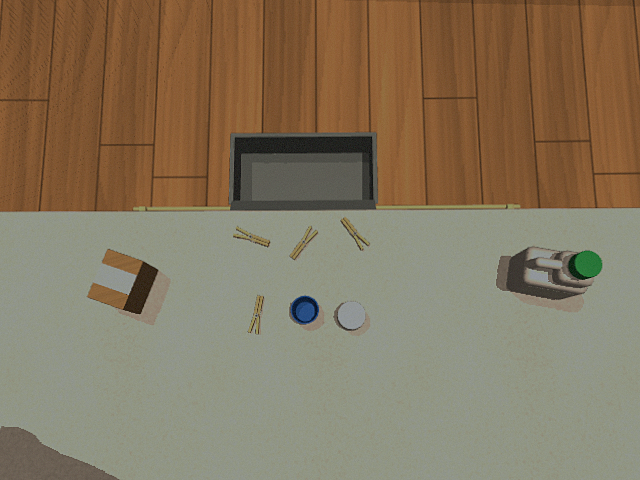

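View pics/side.png

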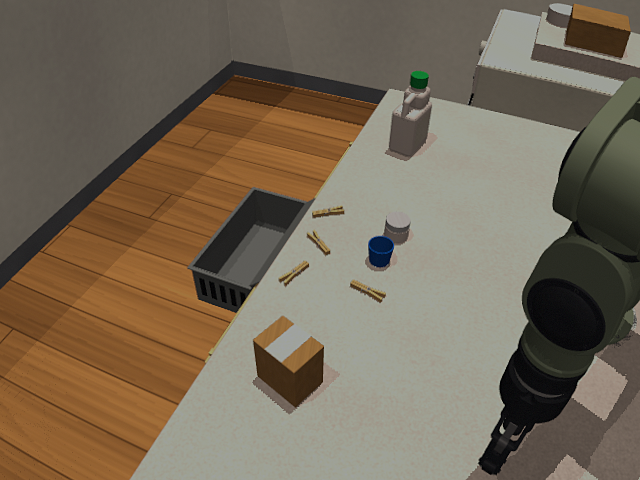

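The view shows pegs at px (354,233), (304,242), (252,236) and (257,314). The basket spans columns 231–376, and the cup and jar are at (305,310) and (351,316). I'll push with the fingers shut: the left front peg broadside, and the other three lengthwise from the near end.

```bash
cat >> h.py <<'E'
from scipy.spatial.transform import Rotation as R
def rot(d,s=1):
    x=np.array([d[0],d[1],0])*s;z=np.array([0,0,-1.]);return R.from_matrix(np.c_[x,np.cross(z,x),z]).as_rotvec()
def push(start,d,xend,zt=.005,v=.08):
    d=np.array(d,float);d/=np.linalg.norm(d);s=np.array(start,float)
    c=[]
    for k in (1,-1):
        q=ik([*s,.03],rot(d,k))
        if q is not None: c.append((abs(q[5]),k))
    r=rot(d,min(c)[1])
    e=s+d*(xend-s[0])/d[0]
    movep([*s,.13],r); move_l([*s,zt],.12,until_force=8)
    move_l([*e,zt],v); move_l([*e,.10],.2)
    st=get_state();print(st["clock"],np.round(st["position"],3),np.round(st["contact_force"],1))
def look(name):
    f=grab_frame("top");cv2.imwrite(f"pics/{name}.png",f["img"][90:390,60:460,::-1].repeat(2,0).repeat(2,1))
    for d in silhouettes("top","peg1"):
        r,b=maskpose(f,d["mask"],.012);print("peg",round(d["score"],2),np.round(r[0]),np.round(r[1]),b.round().tolist())
E
python3 - <<'E'
from h import *
grab(20)
n=np.array([.91,-.41])
push(np.array([.616,.158])-.042*n,n,.700)
movep([.42,.15,.2],rot([1,0]))
look("a")
print(get_state()["clock"])
E
```

```text
6.8583 [0.699 0.12  0.099] [ 0.1  0.4 -0.8]
peg 0.79 [613. 158.] [78. 21.] [[587.0, 126.0], [607.0, 118.0], [638.0, 189.0], [619.0, 198.0]]
peg 0.64 [763.  49.] [178. 322.] [[672.0, 209.0], [675.0, -113.0], [853.0, -112.0], [850.0, 210.0]]
peg 0.63 [627. -59.] [73. 18.] [[592.0, -72.0], [602.0, -87.0], [662.0, -45.0], [652.0, -30.0]]
peg 0.58 [601.  48.] [20. 78.] [[563.0, 62.0], [627.0, 18.0], [638.0, 35.0], [574.0, 78.0]]
peg 0.43 [473. 141.] [13. 37.] [[454.0, 138.0], [490.0, 131.0], [492.0, 144.0], [456.0, 150.0]]
9.8583
```

View pics/a.png

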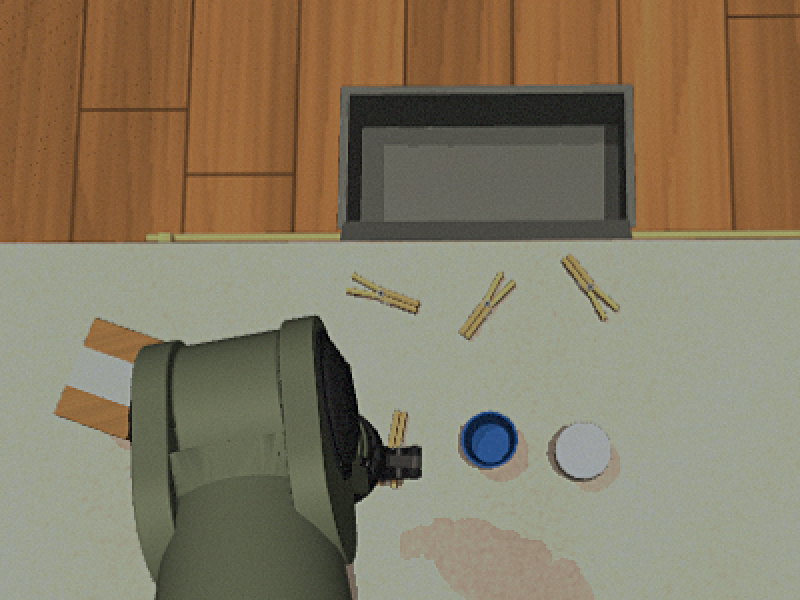

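The picture shows all four pegs unmoved and the basket empty. The descent's force guard must have tripped early, so that sweep passed over the peg. I'll drop the guard and repeat.

```bash
sed -i 's/ move_l(\[\*s,zt\],.12,until_force=8)/ move_l([*s,zt],.12);print(np.round(get_state()["position"],4),np.round(get_state()["contact_force"],1))/' h.py
python3 - <<'E'
from h import *
n=np.array([.91,-.41])
push(np.array([.616,.158])-.042*n,n,.700)
movep([.42,-.2,.2],rot([1,0]))
look("b")
print(get_state()["clock"])
E
```

```text
[0.5785 0.1754 0.0058] [-0.3  1.4 -0.1]
16.4833 [0.699 0.12  0.099] [-0.2 -0.1 -0. ]
peg 0.69 [603.  51.] [20. 76.] [[567.0, 67.0], [626.0, 19.0], [639.0, 35.0], [580.0, 83.0]]
peg 0.67 [452. 146.] [18. 70.] [[416.0, 140.0], [487.0, 134.0], [488.0, 152.0], [418.0, 158.0]]
peg 0.56 [628. -58.] [68. 13.] [[597.0, -74.0], [605.0, -84.0], [658.0, -42.0], [650.0, -31.0]]
18.3667
```

View pics/b.png

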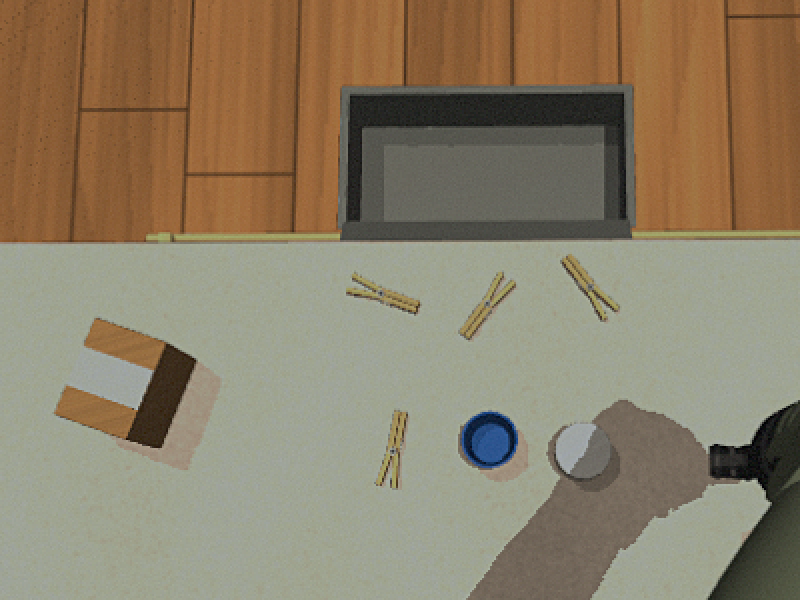

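The pegs still haven't moved, although the TCP was at 6 mm. The gripper may not be shut, so I'll check it.

```bash
python3 - <<'E'
from h import *
s=get_state();print(s["finger_gap"],s["grasp_force"],s["eef_rot"],s["position"],s["clock"])
print(grab(20));s=get_state();print(s["finger_gap"],s["grasp_force"],s["clock"])
f=grab_frame("wrist");cv2.imwrite("pics/w.png",f["img"][:,:,::-1]);print(np.round(f["T_tool_cam"],3))
E
```

```text
0.0013609799634847065 0.0 [-3.14125519e+00 -1.67310829e-03  4.56427421e-04] [ 0.42033502 -0.19974004  0.19968549] 18.3667
False
0.0015962134691820287 0.0 18.5833
[[-0.    -0.945 -0.327  0.085]
 [ 1.    -0.    -0.     0.   ]
 [ 0.    -0.327  0.945 -0.168]
 [ 0.     0.     0.     1.   ]]
```

View pics/w.png

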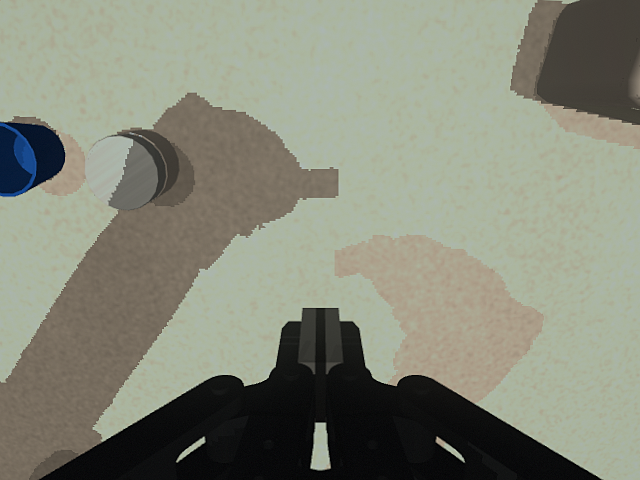

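```bash
python3 - <<'E'
from h import *
n=np.array([.91,-.41]);n/=np.linalg.norm(n);r=rot(n,1)
s=np.array([.616,.158])-.042*n
for k in (1,-1): print(k,ik([*s,.03],rot(n,k)))
r=rot(n,min((abs(ik([*s,.03],rot(n,k))[5]),k) for k in (1,-1) if ik([*s,.03],rot(n,k)) is not None)[1])
movep([*s,.13],r);move_l([*s,.005],.12)
f=grab_frame("side");cv2.imwrite("pics/s1.png",f["img"][180:330,240:440,::-1].repeat(3,0).repeat(3,1))
st=get_state();print(st["clock"],np.round(st["position"],4),np.round(st["eef_rot"],3),st["finger_gap"])
E
```

```text
1 [ 1.72317825e-01  5.88705526e-01 -2.66745729e-01  7.15345072e-01
 -4.44089210e-16 -2.54596407e+00]
-1 [ 0.17231782  0.58870553 -0.26674573  0.71534507  0.          0.59562858]
21.575 [0.5785 0.1754 0.0059] [6.60e-01 3.07e+00 1.00e-03] -0.001495498317212131
```

View pics/s1.png

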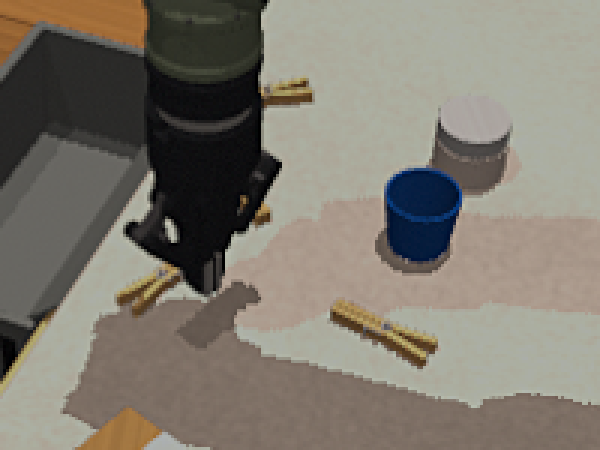

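The picture shows the shut fingers next to the left peg, with a gap between the fingertips and their shadow. The tips seem to be well above the worktop, so I'll find it with a slow guarded descent.

```bash
python3 - <<'E'
from h import *
s=get_state()["position"]
print(move_l([s[0],s[1],-.03],.02,until_force=5))
st=get_state();print(st["clock"],np.round(st["position"],4),np.round(st["contact_force"],1))
E
```

```text
True
22.875 [ 0.5783  0.1753 -0.0238] [-1.  -0.2  4.1]
```

The worktop is reached at a reported z of −0.024, so the tips sit about 24 mm above the reported TCP. I'll sweep at z = −0.0185, which puts the tips about 5 mm up.

```bash
sed -i 's/zt=.005/zt=-.0185/' h.py
python3 - <<'E'
from h import *
n=np.array([.91,-.41])
push(np.array([.616,.158])-.042*n,n,.700)
d=np.array([.82,.575]);d/=np.linalg.norm(d)
push(np.array([.628,-.060])-.066*d,d,.690)
look("c")
print(get_state()["clock"])
E
```

```text
[ 0.5785  0.1753 -0.0177] [0.  0.7 0.5]
27.5 [0.699 0.12  0.099] [-0.8 -0.   0.1]
[ 0.5747 -0.0981 -0.0177] [ 0.   0.6 -0.6]
32.8167 [ 0.689 -0.016  0.099] [-1.3  0.3 -1.5]
32.9167
```

View pics/c.png

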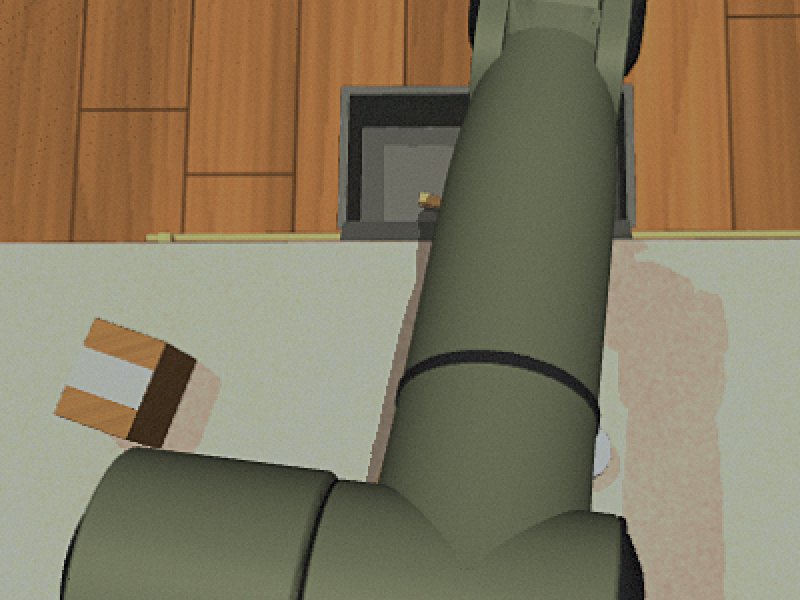

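One peg shows at the left of the basket and its old spot on the worktop is empty. The arm hides the rest. Next I'll push the middle peg and then look with the arm clear.

```bash
python3 - <<'E'
from h import *
d=np.array([.77,-.64]);d/=np.linalg.norm(d)
push(np.array([.605,.051])-.066*d,d,.690)
movep([.42,-.25,.2],rot([1,0]))
look("d")
print(get_state()["clock"])
E
```

```text
[ 0.5549  0.0932 -0.0178] [ 1.  -0.5  0. ]
38.7167 [ 0.689 -0.02   0.099] [-0.  -0.5  0.2]
peg 0.76 [732. -17.] [70. 19.] [[696.0, -14.0], [699.0, -32.0], [768.0, -21.0], [765.0, -2.0]]
peg 0.62 [451. -51.] [58. 59.] [[410.0, -51.0], [451.0, -93.0], [492.0, -52.0], [451.0, -10.0]]
peg 0.5 [713.  87.] [71. 13.] [[698.0, 54.0], [711.0, 51.0], [728.0, 119.0], [715.0, 123.0]]
40.475
```

View pics/d.png

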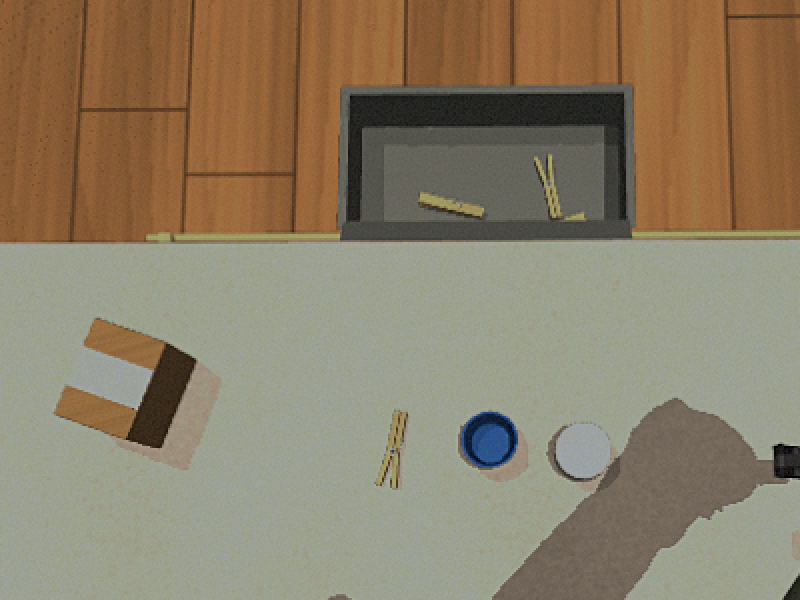

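Three pegs are in the basket, at crop px (450,205), (547,185) and (573,216). Peg4 is still at (392,449), with the cup and jar unmoved. I'll push it lengthwise from its splayed end.

```bash
python3 - <<'E'
from h import *
d=np.array([.074,-.010]);d/=np.linalg.norm(d)
push(np.array([.456,.146])-.064*d,d,.690,v=.09)
p=get_state()["position"]
movep([.45,-.2,.2],rot([1,0]))
look("e")
print(get_state()["clock"])
E
```

```text
[ 0.3931  0.1547 -0.018 ] [-0.2 -0.4 -0. ]
47.925 [0.689 0.114 0.099] [-0.5 -0.4 -0.2]
peg 0.72 [734.  97.] [65. 18.] [[701.0, 89.0], [710.0, 73.0], [767.0, 105.0], [758.0, 120.0]]
peg 0.67 [730. -20.] [66. 16.] [[696.0, -19.0], [700.0, -35.0], [764.0, -20.0], [761.0, -4.0]]
peg 0.48 [719. 108.] [26. 13.] [[713.0, 96.0], [726.0, 95.0], [726.0, 121.0], [713.0, 122.0]]
50.0667
```

View pics/e.png

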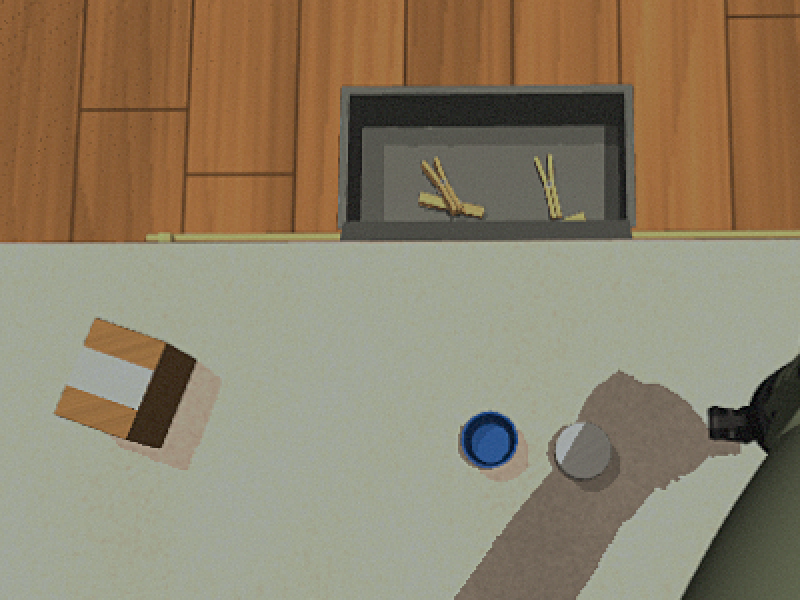

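All four pegs now lie in the basket, in pairs around crop px (450,190) and (555,190). The worktop is clear of pegs and the cup, jar and carton are unmoved.

```bash
python3 -c "
from cell import *
print(sign_off())"
```

```text
the job is handed in; nothing more can be done
None
```

All four pegs are in the basket, the cup, jar and carton show no movement in the last picture (the jug was outside it, but the arm never worked near it), and the job was handed in at about 50 s of the 67 s allowed; no verdict came back.

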